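Set the indexing ring to the round mark and lock it

ROBOT

A 6-joint arm with a two-finger parallel gripper is mounted at the origin on the work surface. World frame = base frame: x ahead of the robot, y to its left, z up, the work surface at z = 0. Lengths are in m, angles in degrees, forces in N, time in s.
With the tool pointing down it reaches from about 0.4 to 0.825 m from the base axis. Payload 7 kg.
Tool frame: the origin (TCP) lies on the centre line of the jaws, within the pads' length; the fingertips stand 22 mm ahead of it and the grasp point (between the pads) lies 3 mm ahead of it; z points along the fingers, y is the line along which they close (so a half turn about z gives the same grasp; the last joint's range is limited). The gripper opens to 88 mm and grips with 3 to 60 N. Pads are 19 mm wide; open, the fingers measure 130 mm over their backs; the gripper's body (78 mm by 193 mm) begins 47 mm behind the grasp point.
Start: joints at [-52.706, 20.546, 0.682, 0, -70.136, -16.507], TCP at [0.24, -0.631, 0.249] pointing down, gripper open.
Joint ranges: [-176.03, 176.03], [-82.01, 121.73], [-58.28, 71.71], [-173.87, 95.51], [-174.79, -0.11], [-173.66, 173.66]. Speed limits (degrees/s): [136.94, 136.94, 172.46, 180, 180, 180].

INTERFACE

Orientations are given as [roll, pitch, yaw] about the fixed x, y, z axes, in that order (R = Rz(yaw) Ry(pitch) Rx(roll)).
In Python, from plant import get_state, cams, r gives the robot as it stands.
- The arm moves only by the tool apply_moves, never from a script. Its argument "targets" is a list of rows, each an object with "dp": the shift along the world's x, y, z in m, a list of three; "yaw": the turn about the world's z in degrees. In form: [{"dp": [x, y, z], "yaw": yaw}, ...]. A call has 1 to 20 rows; each row is the pose to reach, as a shift and turn from the pose commanded when the call began; what a row does not reach only later rows make up. A row lasts 1/12 s, in which the tool goes at most 41.7 mm and 7.16 degrees, less where a joint would pass 70% of its speed; a pose out of reach is approached as far as the arm can. A call with a gripper value outside its range is refused whole. "grip" is the gripper command: -1 is fully open, 1 is shut, values between are in proportion, set as the call begins (left out, the last holds). The fingers move at their own pace and stop on an object; "squeeze" is the grip in N (left out, the last holds). Time passes only in rows, so rows that repeat a pose let the fingers close. It gives the time, the measured TCP pose, the force, the opening and the grip force at its end, in the units of the state.
- get_state(): the state, without advancing time (a new reading comes with each control period).
- cams.capture(name): name is "scene" or "top" or "wrist"; returns a dict with "image" (480x640x3 uint8, red, green, blue), "range_z" (480x640 float32, m along the optical axis (not along the pixel's ray), 0 where there is no reading), "fx", "fy", "cx", "cy" (pixels), "R" (3x3) and "t" (3): a world point X has camera coordinates R X + t; the wrist camera has in their place "T_tool_cam" (4x4, takes a point from camera to tool coordinates, whose origin is the TCP and whose axes are the flange's). Camera axes: x right, y down, z forward; pixel columns grow to the right and rows downward; lengths in m; the calibration is good to about 2 mm. A picture is of the moment at which its call begins: read the wrist's pose just before it.
- r.close_job(): hands the job in; it is judged then, once.
The state is a dict: "time_s": time; "joints": joint angles; "qd": joint speeds; "joint_torque": joint torques, N m; "tcp_pos": TCP position; "eef_rot": TCP orientation; "contact_force": force on the tool from outside, world axes, zero at the start; "moment": the same for the moment, N m; "gripper_width": finger opening in m; "gripper_force": force on a finger pad.
Only numpy, scipy, OpenCV 4.12 (cv2) and the standard library are available. Lean on these libraries where they do the work, as an engineer would, in place of code of your own. Each camera call takes 0.05 s, during which the arm holds its last target. There are 200 camera calls.

TASK

Push the knob of the indexing fixture's lever around its arc until the ring's pointer points at the middle of the round mark on the scale (not the bar-shaped one). Then push the lock slide's tab in towards the ring until it is fully home, leaving the ring on the mark. Only push with the fingers: do not take the knob or the tab between them, and leave the other things on the bench where they are.

Things in the scene. Friction and masses are not known exactly. Their poses are not given: they have to be found in the camera images.
- base: Fixed indexing fixture: dark steel disc 280 mm across, top 18 mm above the bench. Origin on the ring's axis at bench level, z up. Its x axis points from there to the middle of the scale (far side from the robot); the lever is on its -x side; the lock slide is on its -y side, on a tongue 60 mm wide, 18 mm high, reaching 215 mm from the axis. Place and yaw (up to 0.3 rad) vary.
- ring (a joint): Angle (rad, -1 to 1) of the bright ring (150 mm across, top 42 mm up, tool holder in its middle 104 mm high in all, 64 mm across) about the base's z, anticlockwise from above. At 0 the pointer lies along base +x, the lever along -x; a positive turn takes the pointer to base +y, the knob to base -y. Drags with about 3 N at the knob, no spring, stays where it is left.
- pointer (a point): Tip of the bright flat pointer that juts 20 mm out of the ring, 12 mm wide, 95 mm from the axis, 43 mm above the bench. Its x axis points outward along the pointer, z up; it turns with the ring. Pointer, axis and knob are on one straight line.
- knob (a point): Middle of the upright black knob at the lever's end: 18 mm diameter, 26 to 72 mm above the bench (this point at 52 mm), 150 mm from the axis, opposite the pointer, just outside the disc. Lever bar: 14 mm wide, 26 to 34 mm up. Grasp point within 8 mm of the knob's axis and less than 30 mm above this point counts as taking it between the fingers.
- round_mark: Round metal disc, 24 mm diameter and 3 mm high, fixed on the scale, on the base's top face, 107 to 124 mm from the axis, 0.5 to 0.7 rad to one side or the other of the base's x axis. Origin at its centre, underside. The pointer must point at it.
- bar_mark: The other mark, of the same metal on the other side of the scale: a bar 30 x 9 mm, long side along base x, 3 mm high. Origin at its centre, underside. Not the one to set.
- lock (a joint): Travel in m of the lock slide along the base's +y, towards the ring's axis: 0 is fully out, 0.026 fully home against a stop. Starts between 0 and 0.004. Drags with about 4 N and stays where it is left.
- lock_tab (a point): Middle (48 mm up) of the lock slide's upright black tab: 28 mm wide (base x), 12 mm thick (base y), 22 to 64 mm up; 176 mm from the axis along base -y when out; moves straight to the axis. Rails 28 mm high flank the slide 15 mm off its centre line. Grasp point within 8 mm horizontally and less than 30 mm above this point counts as taking it between the fingers.
- gauge_block: Bystander, aluminium block 50 x 35 x 30 mm high, standing loose about 0.23 m from the axis on the lever's side. Origin under its centre.
- collet_nut: Bystander, loose steel nut 42 mm across, 22 mm high, about 0.25 m from the axis between the lever and the lock. Origin under its centre.
- tool_holder: Bystander, loose steel tool holder 62 mm across, 98 mm high, standing at the base's +y side about 0.22 m from the axis. Origin under its centre.
- water_bottle: Bystander, bottle 68 mm across, 230 mm high, to the robot's right. Origin under its centre.
- spanner: Bystander, spanner lying to the robot's right. Origin at its middle.
- grinder: Bystander, angle grinder about 200 mm long lying to the robot's left, up to 80 mm high. Origin under its middle.
- mouse: Bystander, computer mouse 90 x 50 x 22 mm, far right. Origin under its centre.

How it is judged:
By the outcome, as a careful person would: the job done as asked, in the order asked, and still so for the second after the job is handed in, with the robot touching nothing.
It also fails if it takes over 45 s, if anything falls off the work surface, if the arm or the gripper's body presses on something with over 40 N, if the wrist force passes 120 N, or if a joint passes its speed limit or range.

## Working session

There is one attempt and no reset: what is moved stays moved. The work goes in short steps, Python scripts to look and compute and a tool call to move; the robot and the scene stay as the last step left them, time stands still between calls to the robot, and variables do not carry over. Pictures are saved under pics/ and viewed, at most 10 in all, crops included, and the job is handed in when it is done.

Besides the shell and the picture viewer there is one more tool, called after "Call:" as name([rows], argument=value, ...), one row to a line, values as JSON. apply_moves: Moves the arm, as the interface text tells. Its arguments: {"type":"object","properties":{"targets":{"type":"array","items":{"type":"object","properties":{"dp":{"type":"array","items":{"type":"number"}},"yaw":{"type":"number"}}}},"grip":{"type":"number"},"squeeze":{"type":"number"}},"required":["targets"]}

```bash
mkdir -p pics; ls
python3 - <<'E'
from plant import get_state,cams
import cv2,pickle
s=get_state();print(s['time_s'],s['tcp_pos'],s['eef_rot'],s['gripper_width'])
d={n:cams.capture(n) for n in('scene','top')}
pickle.dump(d,open('d0.pkl','wb'))
for n in d: cv2.imwrite(f'pics/{n}0.png',d[n]['image'][:,:,::-1]); print(n,d[n]['fx'],d[n]['R'],d[n]['t'])
E
```

```text
pics
0.0 [ 0.23938398 -0.63064582  0.24761103] [ 1.79903459e+02 -1.01207094e-02 -1.59217617e+02] 0.0876815017727602
scene 459.68455249626066 [[ 0.01268565  0.99990982 -0.00440723]
 [ 0.84790526 -0.01309318 -0.52998608]
 [-0.52999599  0.0029863  -0.84799489]] [-0.03029274 -0.46078939  1.65117641]
top 434.871655228526 [[ 0.02217025 -0.99969246  0.01111173]
 [-0.98871893 -0.02357101 -0.14791649]
 [ 0.14813291 -0.00770703 -0.98893743]] [0.02044672 0.59988086 0.99512677]
```

View pics/top0.png

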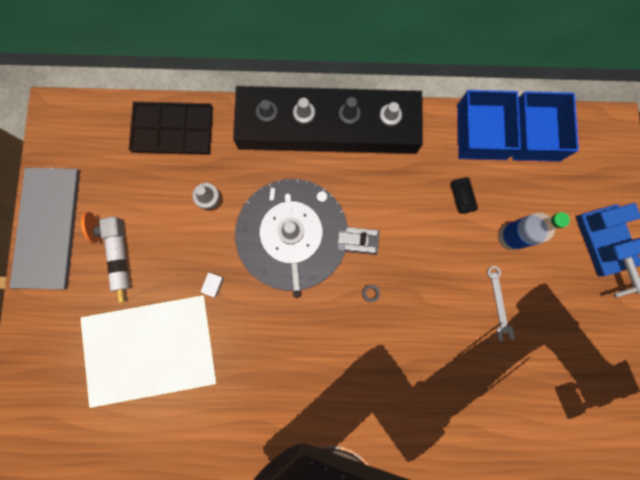

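View pics/scene0.png

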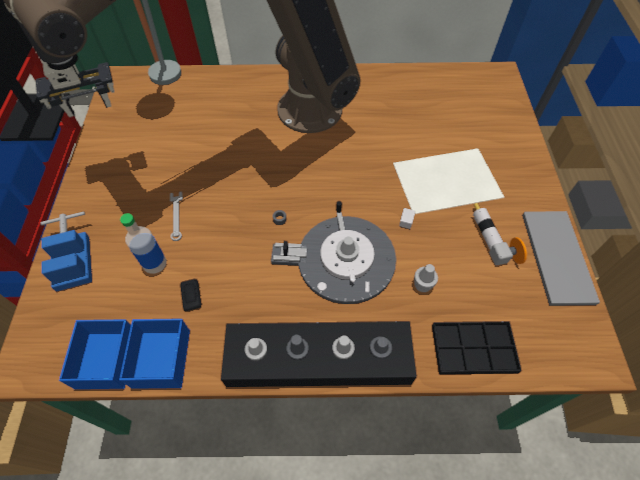

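The top view shows the disc centre near (291,234), the pointer tip at (288,196), the round mark at (322,197) and the bar at (272,194). The knob is at (297,294) and the lock tab near (364,240). The round mark is on the -y side, so the ring needs a negative turn and the knob must go to +y.

```bash
cat > h.py <<'E'
import numpy as np,cv2
def ray(d,uv,z):
    c=-d['R'].T@d['t']; v=d['R'].T@np.array([(uv[0]-d['cx'])/d['fx'],(uv[1]-d['cy'])/d['fy'],1])
    return c+v*(z-c[2])/v[2]
def proj(d,X):
    p=d['R']@np.array(X)+d['t']; return np.array([d['cx']+d['fx']*p[0]/p[2],d['cy']+d['fy']*p[1]/p[2]])
def blobs(d,mask,z,amin=8,box=None):
    n,l,st,c=cv2.connectedComponentsWithStats(mask.astype(np.uint8))
    for i in range(1,n):
        if st[i,4]>=amin: print(c[i].round(1),st[i].tolist(),ray(d,c[i],z).round(4))
E
python3 - <<'E'
from h import *
import pickle
D=pickle.load(open('d0.pkl','rb'))
for n,(x0,y0,x1,y1) in {'top':(225,170,390,310),'scene':(262,195,405,305)}.items():
    d=D[n]; hsv=cv2.cvtColor(d['image'],cv2.COLOR_RGB2HSV); roi=np.zeros((480,640),bool); roi[y0:y1,x0:x1]=1
    br=roi&(hsv[...,2]>170)&(hsv[...,1]<50); bk=roi&(hsv[...,2]<50); gr=roi&(hsv[...,1]<70)
    print(n,'bright');blobs(d,br,.021);print('black');blobs(d,bk,.072);print('grey');blobs(d,gr,.018,500)
    c=d['image'][y0:y1,x0:x1,::-1]; cv2.imwrite(f'pics/{n}c.png',cv2.resize(c,None,fx=4,fy=4,interpolation=cv2.INTER_CUBIC))
E
```

```text
top bright
[271.8 193.5] [270, 188, 5, 12, 52] [0.7156 0.1576 0.021 ]
[321.5 196. ] [317, 191, 10, 11, 84] [0.7122 0.0342 0.021 ]
[290.8 233.3] [260, 194, 63, 96, 3071] [0.6166 0.1075 0.021 ]
[355. 239.] [338, 228, 39, 24, 490] [ 0.6063 -0.05    0.021 ]
[366.6 241.3] [366, 238, 2, 7, 10] [ 0.6012 -0.0785  0.021 ]
black
grey
[296.2 234.9] [235, 179, 144, 118, 10542] [0.6135 0.0943 0.018 ]
scene bright
[402.8 215.6] [400, 208, 5, 14, 41] [0.4828 0.2785 0.021 ]
[346.9 252.2] [321, 214, 53, 68, 1678] [0.6071 0.1051 0.021 ]
[278.3 244.1] [275, 243, 7, 3, 19] [ 0.5769 -0.0916  0.021 ]
[294.  244.9] [289, 243, 12, 4, 35] [ 0.5805 -0.0462  0.021 ]
[297.  251.6] [289, 248, 17, 8, 113] [ 0.6028 -0.0374  0.021 ]
[286.  257.4] [274, 256, 25, 4, 71] [ 0.6216 -0.0682  0.021 ]
[321.4 285.7] [317, 282, 9, 8, 54] [0.7118 0.0306 0.021 ]
[366.8 286.7] [365, 282, 4, 10, 33] [0.7168 0.1544 0.021 ]
black
[338.6 206.4] [337, 202, 5, 10, 39] [0.4828 0.0841 0.072 ]
[278.6 214.3] [276, 213, 7, 4, 16] [ 0.5079 -0.0892  0.072 ]
[280.1 222.1] [274, 219, 12, 6, 25] [ 0.535  -0.0839  0.072 ]
[285.2 248.5] [284, 242, 4, 14, 48] [ 0.6224 -0.0671  0.072 ]
[284.5 263.4] [272, 263, 26, 2, 26] [ 0.669 -0.068  0.072]
[324.3 297.3] [320, 295, 9, 5, 10] [0.7699 0.037  0.072 ]
[332.9 300.6] [330, 300, 7, 2, 8] [0.7795 0.0587 0.072 ]
grey
[341.7 258.7] [271, 202, 125, 102, 7354] [0.6265 0.0895 0.018 ]
```

View pics/topc.png

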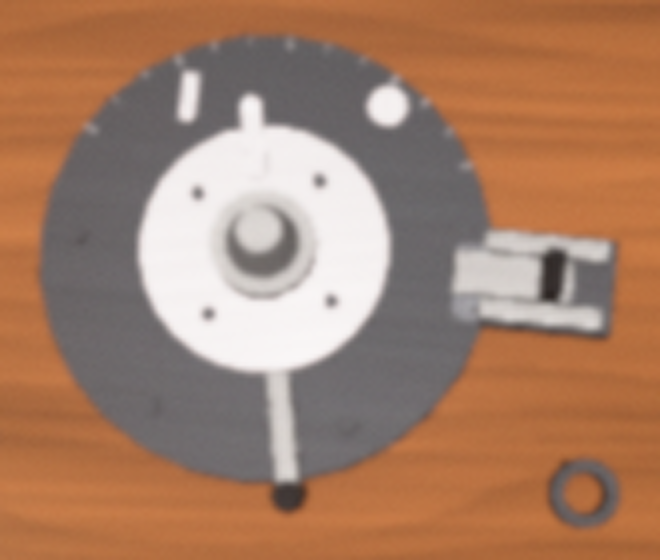

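The crop shows the disc, the lever bar ending at the knob (288,495), the pointer (251,110), the round mark (388,105), and the lock tab (552,277).

```bash
cat >> h.py <<'E'
from scipy.optimize import least_squares
def circ(P):
    P=np.array(P)[:,:2]; keep=np.ones(len(P),bool)
    for k in range(8):
        c=least_squares(lambda q:np.hypot(*(P[keep]-q[:2]).T)-q[2],[*P[keep].mean(0),.1],loss='soft_l1',f_scale=.001).x
        e=abs(np.hypot(*(P-c[:2]).T)-c[2]); keep=e<max(.002,.03/2**k)
    return c,keep.mean(),e[keep].std()
def edge(d,mask,z):
    cs,_=cv2.findContours(mask.astype(np.uint8),cv2.RETR_EXTERNAL,cv2.CHAIN_APPROX_NONE)
    c=max(cs,key=cv2.contourArea)[:,0,:]
    return np.array([ray(d,p,z) for p in c])
E
python3 - <<'E'
from h import *
import pickle
D=pickle.load(open('d0.pkl','rb'))
for n,(x0,y0,x1,y1) in {'top':(225,170,390,310),'scene':(262,195,405,305)}.items():
    d=D[n]; hsv=cv2.cvtColor(d['image'],cv2.COLOR_RGB2HSV); roi=np.zeros((480,640),bool); roi[y0:y1,x0:x1]=1
    br=roi&(hsv[...,2]>170)&(hsv[...,1]<50); gr=roi&(hsv[...,1]<90)
    print(n,'disc',circ(edge(d,gr,.018)),'ring',circ(edge(d,br,.042)))
d=D['top']; f=lambda x,y,z:ray(d,((x+.5)/4+224.5,(y+.5)/4+169.5),z)
for nm,p in dict(knob=(288,495,.072),ptr=(251,97,.043),rnd=(388,105,.021),tab=(552,277,.064),railA=(608,250,.028),railB=(603,320,.028),tabtop=(553,252,.064),tabbot=(551,299,.064),bar=(188,96,.021),nut=(584,493,.022)).items(): print(nm,f(*p).round(4))
E
```

```text
top disc (array([0.61741114, 0.10653247, 0.13741811]), np.float64(0.7441253263707572), np.float64(0.0004243357265543964)) ring (array([0.61760163, 0.10651614, 0.07437986]), np.float64(0.6962025316455697), np.float64(0.00034246821938469245))
scene disc (array([0.62182076, 0.10247036, 0.14019931]), np.float64(0.5513196480938416), np.float64(0.0005789313256801394)) ring (array([0.61810134, 0.10366722, 0.07317464]), np.float64(0.7374301675977654), np.float64(0.00045278466547313305))
knob [0.4697 0.0864 0.072 ]
ptr [0.7098 0.1175 0.043 ]
rnd [0.7125 0.034  0.021 ]
tab [ 0.6004 -0.0642  0.064 ]
railA [ 0.6234 -0.1021  0.028 ]
railB [ 0.5803 -0.0992  0.028 ]
tabtop [ 0.6152 -0.0647  0.064 ]
tabbot [ 0.5873 -0.0637  0.064 ]
bar [0.7151 0.1581 0.021 ]
nut [ 0.4761 -0.0889  0.022 ]
```

Here is the geometry from the measurements:

| Item | Value |
|---|---|
| Ring axis | about (0.618, 0.106) |
| Pointer direction | about 7.4° |
| Round mark direction | about −37.3° |
| Base yaw | about −5.8° |

The radii check out: knob 0.149 m, mark 0.119 m, tab 0.171 m. Next I close the fingers and go to the -y side of the knob.

Call:
apply_moves([
  {"dp": [0.0335, 0.0972, -0.013], "yaw": 7},
  {"dp": [0.067, 0.194, -0.026], "yaw": 14},
  {"dp": [0.234, 0.68, -0.09], "yaw": 76.7},
  {"dp": [0.234, 0.68, -0.09], "yaw": 76.7},
  {"dp": [0.234, 0.68, -0.09], "yaw": 76.7},
  {"dp": [0.234, 0.68, -0.09], "yaw": 76.7},
  {"dp": [0.234, 0.68, -0.09], "yaw": 76.7},
  {"dp": [0.234, 0.68, -0.09], "yaw": 76.7},
  {"dp": [0.234, 0.68, -0.09], "yaw": 76.7},
  {"dp": [0.234, 0.68, -0.09], "yaw": 76.7},
  {"dp": [0.234, 0.68, -0.09], "yaw": 76.7},
  {"dp": [0.234, 0.68, -0.09], "yaw": 76.7},
  {"dp": [0.234, 0.68, -0.09], "yaw": 76.7},
  {"dp": [0.234, 0.68, -0.09], "yaw": 76.7},
  {"dp": [0.234, 0.68, -0.09], "yaw": 76.7},
  {"dp": [0.234, 0.68, -0.09], "yaw": 76.7},
  {"dp": [0.234, 0.68, -0.09], "yaw": 76.7},
  {"dp": [0.234, 0.68, -0.09], "yaw": 76.7},
  {"dp": [0.234, 0.68, -0.09], "yaw": 76.7},
  {"dp": [0.234, 0.68, -0.09], "yaw": 76.7},
], grip=1)

```text
time_s: 1.77
tcp_pos: [0.4733, 0.0498, 0.158]
eef_rot: [179.9, -0.0, -82.4]
contact_force: [-0.9, -0.3, 0.1]
gripper_width: 0.0003
gripper_force: 0.0
```

Call:
apply_moves([
  {"dp": [0, 0, -0.035]},
  {"dp": [0, 0, -0.07]},
  {"dp": [0, 0, -0.087]},
  {"dp": [0, 0, -0.087]},
  {"dp": [0, 0, -0.087]},
])

```text
$.targets[0]: bad value
```

Run:
```python
from plant import get_state,cams
import cv2
s=get_state();print(s['time_s'],s['tcp_pos'],s['contact_force'])
d=cams.capture('wrist');print(d['T_tool_cam'],d['fx'])
a=d['image'][:,:,::-1]; t=cams.capture('top')['image'][170:310,225:390,::-1]
t=cv2.resize(t,None,fx=3,fy=3,interpolation=cv2.INTER_CUBIC)
cv2.imwrite('pics/w1.png',cv2.vconcat([cv2.resize(a,(495,371)),t])[:600] if 0 else cv2.hconcat([cv2.resize(a,(300,225)).__class__ and cv2.copyMakeBorder(cv2.resize(a,(300,225)),0,195,0,0,0),t]))
```

```text
1.7667 [0.47327732 0.04981651 0.15795945] [-0.88032408 -0.32625102  0.13695381]
[[ 1.40892813e-03 -9.56530536e-01 -2.91628785e-01  7.85942705e-02]
 [ 9.99999006e-01  1.33344686e-03  4.57582007e-04  6.31491014e-04]
 [-4.88196744e-05 -2.91629140e-01  9.56531464e-01 -1.36376170e-01]
 [ 0.00000000e+00  0.00000000e+00  0.00000000e+00  1.00000000e+00]] 366.3253325059584
```

View pics/w1.png

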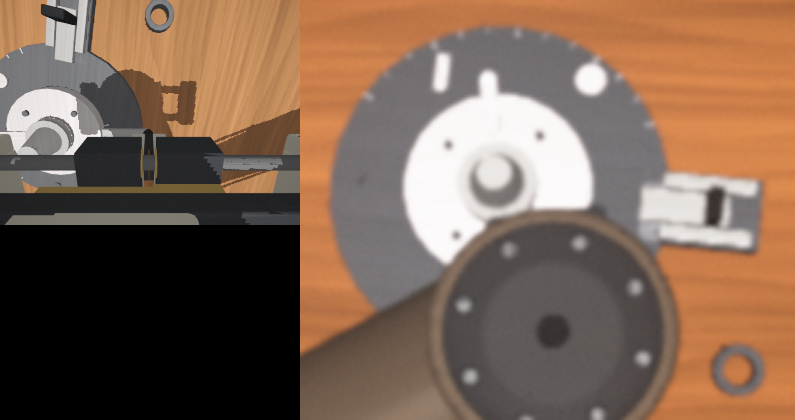

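The yaw field is required, so the descent was refused. The view shows the closed fingers beside the knob region, and the scale stays visible in the top camera. I'll descend now.

Call:
apply_moves([
  {"dp": [0, 0, -0.035], "yaw": 0},
  {"dp": [0, 0, -0.07], "yaw": 0},
  {"dp": [0, 0, -0.087], "yaw": 0},
  {"dp": [0, 0, -0.087], "yaw": 0},
  {"dp": [0, 0, -0.087], "yaw": 0},
])

```text
time_s: 2.28
tcp_pos: [0.4731, 0.0478, 0.0715]
eef_rot: [179.9, -0.1, -82.6]
contact_force: [0.6, -1.1, 1.0]
gripper_width: 0.0003
gripper_force: 0.0
```

Run:
```python
import numpy as np
# TCP path: knob angle phi, offset behind the knob o (tool -x face pushes), yaw=phi+90
A=np.array([.6178,.1058]); P0=np.array([.4733,.0498]); o=.0185
for ph in (187.5,182,176,170,164,158,154,150,148,146,144,142.7):
    a=np.radians(ph); t=np.array([np.sin(a),-np.cos(a)])
    p=A+.15*np.array([np.cos(a),np.sin(a)])-o*t
    print(ph,(p-P0).round(4),ph-187.5)
```

```text
187.5 [-0.0018  0.0181] 0.0
182 [-0.0048  0.0323] -5.5
176 [-0.0064  0.048 ] -11.5
170 [-0.0064  0.0638] -17.5
164 [-0.0048  0.0796] -23.5
158 [-0.0015  0.095 ] -29.5
154 [0.0016 0.1051] -33.5
150 [0.0053 0.115 ] -37.5
148 [0.0075 0.1198] -39.5
146 [0.0098 0.1245] -41.5
144 [0.0123 0.1292] -43.5
142.7 [0.014  0.1322] -44.80000000000001
```

Call:
apply_moves([
  {"dp": [-0.001, 0.01, 0], "yaw": 0},
  {"dp": [-0.002, 0.018, 0], "yaw": 0},
  {"dp": [-0.0035, 0.025, 0], "yaw": -3},
  {"dp": [-0.005, 0.032, 0], "yaw": -5.5},
  {"dp": [-0.006, 0.04, 0], "yaw": -8.5},
  {"dp": [-0.0065, 0.048, 0], "yaw": -11.5},
  {"dp": [-0.0065, 0.056, 0], "yaw": -14.5},
  {"dp": [-0.0065, 0.064, 0], "yaw": -17.5},
  {"dp": [-0.006, 0.072, 0], "yaw": -20.5},
  {"dp": [-0.005, 0.08, 0], "yaw": -23.5},
  {"dp": [-0.003, 0.0875, 0], "yaw": -26.5},
  {"dp": [-0.0015, 0.095, 0], "yaw": -29.5},
  {"dp": [0, 0.1, 0], "yaw": -31.5},
  {"dp": [0.0015, 0.105, 0], "yaw": -33.5},
  {"dp": [0.0015, 0.105, 0], "yaw": -33.5},
  {"dp": [0.0015, 0.105, 0], "yaw": -33.5},
])

```text
time_s: 3.62
tcp_pos: [0.4755, 0.1549, 0.0727]
eef_rot: [-179.9, 0.1, -115.9]
contact_force: [0.2, -0.5, -0.1]
gripper_width: 0.0
gripper_force: 0.0
```

```bash
cat > look.py <<'E'
from plant import get_state,cams
from h import *
import sys
s=get_state();print(s['time_s'],s['tcp_pos'].round(4),s['eef_rot'].round(1),s['contact_force'].round(1))
for n in ('top','scene'):
    d=cams.capture(n); cv2.imwrite(f'pics/{n}_{sys.argv[1]}.png',d['image'][:,:,::-1])
    hsv=cv2.cvtColor(d['image'],cv2.COLOR_RGB2HSV)
    br=(hsv[...,2]>150)&(hsv[...,1]<60)
    A=ray(d,proj(d,[.6178,.1058,.042]),.042)
    # bright pixels in the pointer annulus (r 81..98 mm at z=.043), near the scale side
    ys,xs=np.nonzero(br[170:310,225:400]); P=np.array([ray(d,(x+225,y+170),.043)[:2] for x,y in zip(xs,ys)])
    v=P-[.6178,.1058]; r=np.hypot(*v.T); a=np.degrees(np.arctan2(v[:,1],v[:,0]))
    k=(r>.079)&(r<.092)&(abs(a)<60)
    print(n,'bright angles',np.histogram(a[k],bins=np.arange(-60,61,4))[0])
E
python3 look.py a; python3 -c "
import cv2;a=cv2.imread('pics/top_a.png')[170:310,225:390];cv2.imwrite('pics/ta.png',cv2.resize(a,None,fx=4,fy=4,interpolation=2))"
```

```text
3.6167 [0.4755 0.1549 0.0727] [-1.799e+02  1.000e-01 -1.159e+02] [ 0.2 -0.5 -0.1]
top bright angles [ 0  0  0  0  0  0  0 13 13 11  0  0  0  0  0  0  0  0  0  0  0  0  2  2
  0  0  0  0  0  0]
scene bright angles [ 0  0  0  0  0  0  3 10  8  1  0  0  0  0  0  0  0  0  0  0  0  0  0  0
  0  0  0  0  0  0]
```

View pics/ta.png

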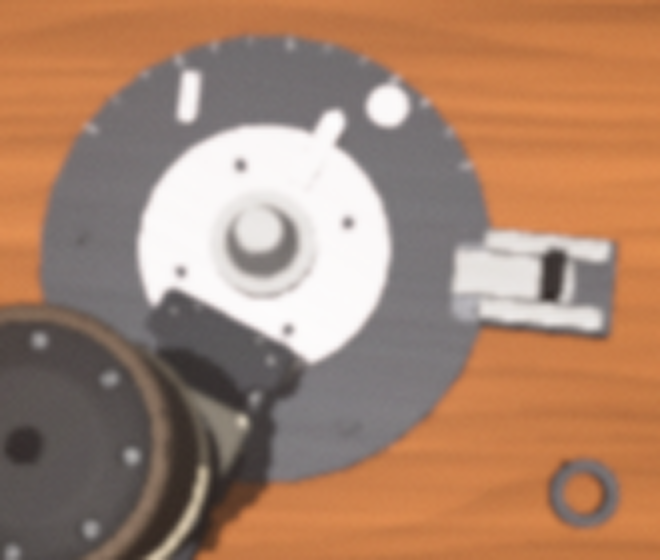

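The pointer is now near −26°, heading for the round mark. Next is a finer estimate, with each camera using its own axis.

```bash
cat > ang.py <<'E'
from plant import get_state,cams
from h import *
def wc(d,c,z,rad_in,rad_out,axis,amin,amax):
    g=d['image'].astype(float).min(2); w=np.clip((g-110)/110,0,1)
    ys,xs=np.mgrid[170:310,225:400]; P=np.array([ray(d,(x,y),z)[:2] for x,y in zip(xs.ravel(),ys.ravel())]); W=w[170:310,225:400].ravel()
    if c is not None: k=np.hypot(*(P-c).T)<.018
    else:
        v=P-axis; r=np.hypot(*v.T); a=np.degrees(np.arctan2(v[:,1],v[:,0])); k=(r>rad_in)&(r<rad_out)&(a>amin)&(a<amax)
    return (P[k]*W[k,None]).sum(0)/W[k].sum()
AX={'top':np.array([.6176,.1065]),'scene':np.array([.6181,.1037])}
def at(v): return np.degrees(np.arctan2(v[1],v[0]))
def measure(guess,save=None):
    s=get_state();print(round(s['time_s'],2),s['tcp_pos'].round(4),s['eef_rot'].round(1),s['contact_force'].round(1))
    for n in AX:
        d=cams.capture(n)
        if save: cv2.imwrite(f'pics/{n}_{save}.png',d['image'][:,:,::-1])
        g=guess
        for _ in range(3): g=at(wc(d,None,.043,.080,.091,AX[n],g-9,g+9)-AX[n])
        m=wc(d,np.array([.7122,.0342]) if n=='top' else np.array([.7118,.0306]),.021,0,0,None,0,0)
        print(n,'pointer',round(g,2),'mark',round(at(m-AX[n]),2),m.round(4))
E
python3 -c "
from ang import *
measure(-26.5)"
```

```text
3.72 [0.4751 0.1544 0.0723] [-1.800e+02  1.000e-01 -1.159e+02] [-0.2  0.8  0.3]
top pointer -26.44 mark -37.33 [0.7123 0.0342]
scene pointer -27.22 mark -37.72 [0.7123 0.0309]
```

Call:
apply_moves([
  {"dp": [0.002, 0.005, 0], "yaw": -2},
  {"dp": [0.004, 0.01, 0], "yaw": -4},
  {"dp": [0.0055, 0.0145, 0], "yaw": -6},
  {"dp": [0.0075, 0.018, 0], "yaw": -7.5},
  {"dp": [0.0085, 0.0205, 0], "yaw": -8.5},
  {"dp": [0.0085, 0.0205, 0], "yaw": -8.5},
  {"dp": [0.0085, 0.0205, 0], "yaw": -8.5},
])

```text
time_s: 4.4
tcp_pos: [0.4834, 0.1743, 0.0716]
eef_rot: [180.0, -0.0, -124.5]
contact_force: [-0.1, -1.2, 1.3]
gripper_width: 0.0003
gripper_force: 0.8
```

```bash
python3 -c "
from ang import *
measure(-35)"
```

```text
4.4 [0.4834 0.1743 0.0716] [ 180.    -0.  -124.5] [-0.1 -1.2  1.3]
top pointer -34.17 mark -37.33 [0.7123 0.0343]
scene pointer -35.47 mark -37.73 [0.7123 0.0309]
```

Call:
apply_moves([
  {"dp": [0.0015, 0.0022, 0], "yaw": -1},
  {"dp": [0.003, 0.0043, 0], "yaw": -2},
  {"dp": [0.003, 0.0043, 0], "yaw": -2},
  {"dp": [0.003, 0.0043, 0], "yaw": -2},
])

```text
time_s: 4.83
tcp_pos: [0.4866, 0.1789, 0.0714]
eef_rot: [180.0, -0.0, -126.5]
contact_force: [-1.4, -0.9, 0.6]
gripper_width: 0.0009
gripper_force: 0.8
```

```bash
python3 -c "
from ang import *
measure(-36.5)"
```

```text
4.83 [0.4866 0.1789 0.0714] [ 180.    -0.  -126.5] [-1.4 -0.9  0.6]
top pointer -36.29 mark -37.33 [0.7123 0.0343]
scene pointer -37.33 mark -37.73 [0.7122 0.0309]
```

The cameras put the gap at 1.0° and 0.4°. I'll back off and look straight down with the wrist camera before the last nudge.

Call:
apply_moves([
  {"dp": [-0.009, -0.012, 0], "yaw": 0},
  {"dp": [-0.018, -0.024, 0], "yaw": 0},
  {"dp": [-0.018, -0.024, 0.04], "yaw": 0},
  {"dp": [-0.018, -0.024, 0.08], "yaw": 0},
  {"dp": [-0.018, -0.024, 0.12], "yaw": 0},
  {"dp": [-0.018, -0.024, 0.15], "yaw": 0},
  {"dp": [0.23, -0.046, 0.18], "yaw": 0},
  {"dp": [0.23, -0.046, 0.18], "yaw": 0},
  {"dp": [0.23, -0.046, 0.18], "yaw": 0},
  {"dp": [0.23, -0.046, 0.18], "yaw": 0},
  {"dp": [0.23, -0.046, 0.18], "yaw": 0},
  {"dp": [0.23, -0.046, 0.18], "yaw": 0},
  {"dp": [0.23, -0.046, 0.18], "yaw": 0},
  {"dp": [0.23, -0.046, 0.18], "yaw": 0},
  {"dp": [0.23, -0.046, 0.18], "yaw": 0},
  {"dp": [0.23, -0.046, 0.18], "yaw": 0},
  {"dp": [0.23, -0.046, 0.18], "yaw": 0},
  {"dp": [0.23, -0.046, 0.18], "yaw": 0},
])

```text
time_s: 6.43
tcp_pos: [0.7159, 0.1332, 0.2528]
eef_rot: [-180.0, 0.1, -126.5]
contact_force: [0.3, -0.8, 0.2]
gripper_width: 0.0003
gripper_force: 0.0
```

```bash
cat > wr.py <<'E'
from plant import get_state,cams
from scipy.spatial.transform import Rotation
import numpy as np
def wrist():
    s=get_state(); d=cams.capture('wrist')
    T=np.eye(4); T[:3,:3]=Rotation.from_euler('xyz',s['eef_rot'],degrees=True).as_matrix(); T[:3,3]=s['tcp_pos']
    M=np.linalg.inv(T@d['T_tool_cam']); d['R']=M[:3,:3]; d['t']=M[:3,3]; print(s['tcp_pos'].round(4),s['qd'].round(2)); return d
E
python3 - <<'E'
from wr import *
import cv2,pickle
d=wrist(); pickle.dump(d,open('w2.pkl','wb')); cv2.imwrite('pics/w2.png',d['image'][:,:,::-1])
E
```

```text
[0.7159 0.1332 0.2528] [-0.14  0.14  0.25  0.01  0.   -0.06]
```

View pics/w2.png

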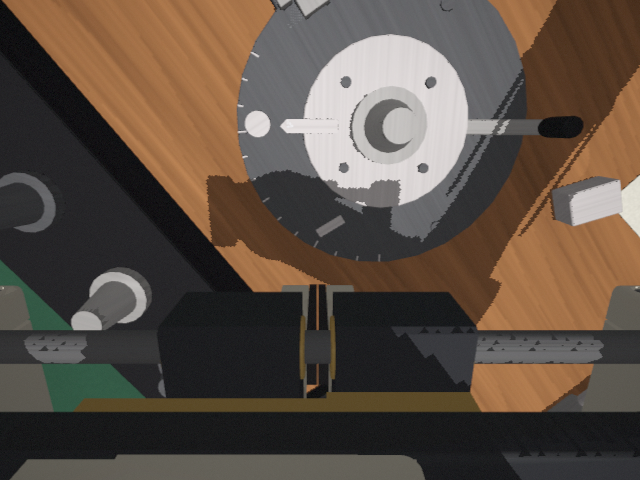

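The wrist view shows the mark at (257,124), the pointer tip at (281,126), the ring centre near (386,120) and the lever running to the right. I'll measure these on their planes.

```bash
cat > wm.py <<'E'
from h import *
def wmeas(d,ub,pb):
    hsv=cv2.cvtColor(d['image'],cv2.COLOR_RGB2HSV); V=hsv[...,2];S=hsv[...,1]
    br=((V>165)&(S<50)).astype(np.uint8); n,l,st,c=cv2.connectedComponentsWithStats(br)
    i=l[ub[1],ub[0]]; m=ray(d,c[i],.021); print('mark',c[i].round(1),st[i].tolist(),m.round(4))
    j=l[pb[1],pb[0]]; E=edge(d,l==j,.042); C=circ(E); print('ring',C)
    gr=S<75; gr[320:]=0; 
    k=cv2.connectedComponentsWithStats(gr.astype(np.uint8))[1]; D=circ(edge(d,k==k[pb[1],pb[0]],.018)); print('disc',D)
    ys,xs=np.nonzero(l==j); P=np.array([ray(d,p,.043)[:2] for p in zip(xs,ys)])
    at=lambda v:np.degrees(np.arctan2(v[1],v[0]))
    for nm,ax in (('ring',C[0][:2]),('disc',D[0][:2])):
        v=P-ax; r=np.hypot(*v.T); a=np.degrees(np.arctan2(v[:,1],v[:,0])); am=at(m[:2]-ax)
        w=(r>.079)&(r<.091)&(abs(a-am)<15); w2=(r>.0785)&(abs(a-am)<15)
        print(nm,'mark',am.round(2),np.hypot(*(m[:2]-ax)).round(4),'pointer',at(v[w].mean(0)).round(2),'tip r',r[w2].max().round(4))
E
python3 - <<'E'
from wm import *
import pickle
wmeas(pickle.load(open('w2.pkl','rb')),(257,124),(310,126))
E
```

```text
mark [256.6 123.7] [238, 111, 32, 26, 545] [0.7123 0.0319 0.021 ]
ring (array([0.61754194, 0.1045227 , 0.07374567]), np.float64(0.6499162479061976), np.float64(0.0002449585596812246))
disc (array([0.61755989, 0.1044084 , 0.13829159]), np.float64(0.649740932642487), np.float64(0.0002642696663856401))
ring mark -37.46 0.1194 pointer -36.69 tip r 0.0949
disc mark -37.42 0.1193 pointer -36.63 tip r 0.0948
```

```bash
sed -i "s/i=l\[ub\[1\],ub\[0\]\]; m=ray(d,c\[i\],.021)/o=cv2.morphologyEx((l==l[ub[1],ub[0]]).astype(np.uint8),cv2.MORPH_OPEN,cv2.getStructuringElement(2,(9,9))); i=l[ub[1],ub[0]]; q=circ(edge(d,o,.021)); print('markfit',q); m=np.append(q[0][:2],.021)/" wm.py
python3 - <<'E'
from wm import *
import pickle
wmeas(pickle.load(open('w2.pkl','rb')),(257,124),(310,126))
E
```

```text
markfit (array([0.71191016, 0.03212801, 0.01164477]), np.float64(1.0), np.float64(0.000139222451236089))
mark [256.6 123.7] [238, 111, 32, 26, 545] [0.7119 0.0321 0.021 ]
ring (array([0.61754194, 0.1045227 , 0.07374567]), np.float64(0.6499162479061976), np.float64(0.0002449585596812246))
disc (array([0.61755989, 0.1044084 , 0.13829159]), np.float64(0.649740932642487), np.float64(0.0002642696663856401))
ring mark -37.49 0.1189 pointer -36.69 tip r 0.0949
disc mark -37.46 0.1189 pointer -36.63 tip r 0.0948
```

Call:
apply_moves([
  {"dp": [-0.248, 0.022, -0.03], "yaw": 0},
  {"dp": [-0.248, 0.022, -0.03], "yaw": 0},
  {"dp": [-0.248, 0.022, -0.03], "yaw": 0},
  {"dp": [-0.248, 0.022, -0.03], "yaw": 0},
  {"dp": [-0.248, 0.022, -0.03], "yaw": 0},
  {"dp": [-0.248, 0.022, -0.03], "yaw": 0},
  {"dp": [-0.248, 0.022, -0.03], "yaw": 0},
  {"dp": [-0.248, 0.022, -0.03], "yaw": 0},
  {"dp": [-0.248, 0.022, -0.06], "yaw": 0},
  {"dp": [-0.248, 0.022, -0.1], "yaw": 0},
  {"dp": [-0.248, 0.022, -0.14], "yaw": 0},
  {"dp": [-0.248, 0.022, -0.18], "yaw": 0},
  {"dp": [-0.248, 0.022, -0.18], "yaw": 0},
  {"dp": [-0.24, 0.0327, -0.18], "yaw": 0},
  {"dp": [-0.234, 0.0407, -0.18], "yaw": 0},
  {"dp": [-0.231, 0.0445, -0.18], "yaw": 0},
  {"dp": [-0.23, 0.046, -0.18], "yaw": 0},
  {"dp": [-0.2287, 0.0477, -0.18], "yaw": 0},
  {"dp": [-0.2287, 0.0477, -0.18], "yaw": 0},
  {"dp": [-0.2287, 0.0477, -0.18], "yaw": 0},
])

```text
time_s: 8.15
tcp_pos: [0.4882, 0.1807, 0.0723]
eef_rot: [-180.0, 0.1, -126.5]
contact_force: [-0.0, 0.1, 0.5]
gripper_width: 0.0005
gripper_force: 0.1
```

```bash
python3 -c "
from ang import *
measure(-37)"
```

```text
8.15 [0.4882 0.1807 0.0723] [-1.800e+02  1.000e-01 -1.265e+02] [-0.   0.1  0.5]
top pointer -37.36 mark -37.34 [0.7123 0.0343]
scene pointer -38.23 mark -37.73 [0.7123 0.0309]
```

Call:
apply_moves([
  {"dp": [-0.009, -0.012, 0], "yaw": 0},
  {"dp": [-0.018, -0.024, 0], "yaw": 0},
  {"dp": [-0.018, -0.024, 0.04], "yaw": 0},
  {"dp": [-0.018, -0.024, 0.08], "yaw": 0},
  {"dp": [-0.018, -0.024, 0.12], "yaw": 0},
  {"dp": [-0.018, -0.024, 0.15], "yaw": 0},
  {"dp": [0.228, -0.048, 0.18], "yaw": 0},
  {"dp": [0.228, -0.048, 0.18], "yaw": 0},
  {"dp": [0.228, -0.048, 0.18], "yaw": 0},
  {"dp": [0.228, -0.048, 0.18], "yaw": 0},
  {"dp": [0.228, -0.048, 0.18], "yaw": 0},
  {"dp": [0.228, -0.048, 0.18], "yaw": 0},
  {"dp": [0.228, -0.048, 0.18], "yaw": 0},
  {"dp": [0.228, -0.048, 0.18], "yaw": 0},
  {"dp": [0.228, -0.048, 0.18], "yaw": 0},
  {"dp": [0.228, -0.048, 0.18], "yaw": 0},
  {"dp": [0.228, -0.048, 0.18], "yaw": 0},
  {"dp": [0.228, -0.048, 0.18], "yaw": 0},
  {"dp": [0.228, -0.048, 0.18], "yaw": 0},
])

```text
time_s: 9.83
tcp_pos: [0.7153, 0.1328, 0.2526]
eef_rot: [-180.0, 0.1, -126.5]
contact_force: [-0.7, -0.8, 0.4]
gripper_width: 0.0003
gripper_force: 0.0
```

Run:
```python
from wr import *; from wm import *
import cv2
d=wrist(); cv2.imwrite('pics/w3.png',d['image'][:,:,::-1]); wmeas(d,(257,124),(310,126))
```

```text
[0.7153 0.1328 0.2526] [-0.05  0.35  0.31  0.01 -0.    0.09]
markfit (array([0.71181594, 0.03216491, 0.01166301]), np.float64(1.0), np.float64(0.00016238282800466543))
mark [256.8 124.3] [244, 111, 26, 27, 530] [0.7118 0.0322 0.021 ]
ring (array([0.61753808, 0.10455026, 0.07374228]), np.float64(0.6434494195688225), np.float64(0.00023693022819212044))
disc (array([0.61756353, 0.10446159, 0.13829089]), np.float64(0.652128764278297), np.float64(0.00026722339411576804))
ring mark -37.52 0.1189 pointer -37.75 tip r 0.0946
disc mark -37.49 0.1188 pointer -37.7 tip r 0.0945
```

The ring is within about 0.2° of the mark. Now to the lock: come down outside the tab, at TCP (0.597, −0.0995, 0.062).

Call:
apply_moves([
  {"dp": [-0.118, -0.232, -0.05], "yaw": 30.7},
  {"dp": [-0.118, -0.232, -0.05], "yaw": 30.7},
  {"dp": [-0.118, -0.232, -0.05], "yaw": 30.7},
  {"dp": [-0.118, -0.232, -0.05], "yaw": 30.7},
  {"dp": [-0.118, -0.232, -0.05], "yaw": 30.7},
  {"dp": [-0.118, -0.232, -0.05], "yaw": 30.7},
  {"dp": [-0.118, -0.232, -0.05], "yaw": 30.7},
  {"dp": [-0.118, -0.232, -0.05], "yaw": 30.7},
  {"dp": [-0.118, -0.232, -0.05], "yaw": 30.7},
  {"dp": [-0.118, -0.232, -0.09], "yaw": 30.7},
  {"dp": [-0.118, -0.232, -0.09], "yaw": 30.7},
])

```text
time_s: 10.8
tcp_pos: [0.5956, -0.0984, 0.1569]
eef_rot: [179.7, 0.0, -95.8]
contact_force: [-2.4, 0.5, -2.0]
gripper_width: 0.0006
gripper_force: 0.0
```

Run:
```python
from wr import *
import cv2
d=wrist(); cv2.imwrite('pics/w4.png',d['image'][:,:,::-1])
from h import proj
for X in ([.5997,-.0722,.064],[.6009,-.0602,.040],[.597,-.0995,.04]): print(proj(d,X).round())
```

```text
[ 0.5956 -0.0984  0.1569] [ 0.25 -1.08  2.86  0.91 -7.62  0.11]
[313. 290.]
[313. 291.]
[313. 241.]
```

View pics/w4.png

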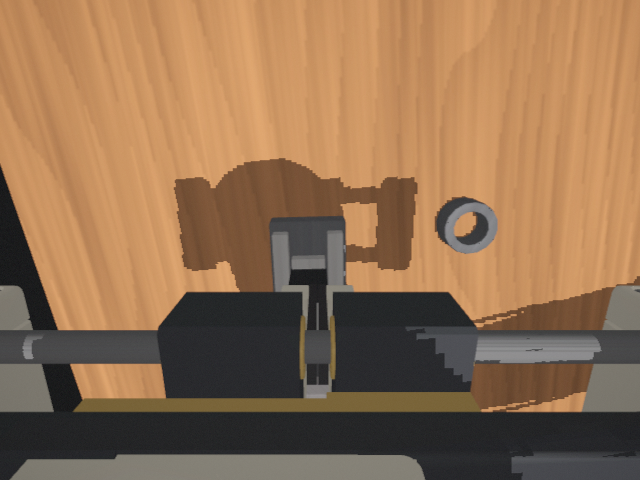

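The tab sits at rows 268–290 and columns 290–330, centred on the finger line at column 313. The rails are on either side and the nut (466,225) is clear. I'll descend, then push home.

Call:
apply_moves([
  {"dp": [0, 0, -0.035], "yaw": 0},
  {"dp": [0, 0, -0.07], "yaw": 0},
  {"dp": [0, 0, -0.1], "yaw": 0},
  {"dp": [0, 0, -0.1], "yaw": 0},
  {"dp": [0, 0, -0.1], "yaw": 0},
])

```text
time_s: 11.27
tcp_pos: [0.5982, -0.099, 0.0619]
eef_rot: [179.9, -0.1, -95.7]
contact_force: [1.1, -0.3, 0.3]
gripper_width: 0.0004
gripper_force: 0.0
```

Call:
apply_moves([
  {"dp": [0.001, 0.01, 0], "yaw": 0},
  {"dp": [0.0015, 0.016, 0], "yaw": 0},
  {"dp": [0.002, 0.02, 0], "yaw": 0},
  {"dp": [0.0024, 0.024, 0], "yaw": 0},
  {"dp": [0.0028, 0.028, 0], "yaw": 0},
  {"dp": [0.0032, 0.032, 0], "yaw": 0},
  {"dp": [0.0036, 0.035, 0], "yaw": 0},
  {"dp": [0.0036, 0.035, 0], "yaw": 0},
])

```text
time_s: 11.93
tcp_pos: [0.6014, -0.0639, 0.0616]
eef_rot: [-180.0, 0.0, -95.8]
contact_force: [0.5, 0.1, -0.1]
gripper_width: 0.0002
gripper_force: 0.1
```

Call:
apply_moves([
  {"dp": [0.0001, 0.001, 0], "yaw": 0},
  {"dp": [0.0002, 0.002, 0], "yaw": 0},
  {"dp": [0.0003, 0.003, 0], "yaw": 0},
  {"dp": [0.0003, 0.003, 0], "yaw": 0},
])

```text
time_s: 12.27
tcp_pos: [0.6014, -0.0621, 0.0614]
eef_rot: [180.0, -0.0, -95.8]
contact_force: [-0.4, -5.9, 2.3]
gripper_width: 0.0003
gripper_force: 2.9
```

Call:
apply_moves([
  {"dp": [0.0001, 0.001, 0], "yaw": 0},
  {"dp": [0.0002, 0.0015, 0], "yaw": 0},
  {"dp": [0.0002, 0.0015, 0], "yaw": 0},
])

```text
time_s: 12.52
tcp_pos: [0.6014, -0.0619, 0.0614]
eef_rot: [179.9, -0.1, -95.8]
contact_force: [1.6, -12.8, 2.5]
gripper_width: 0.0004
gripper_force: 6.4
```

Call:
apply_moves([
  {"dp": [0.0001, 0.001, 0], "yaw": 0},
  {"dp": [0.0002, 0.002, 0], "yaw": 0},
  {"dp": [0.0002, 0.002, 0], "yaw": 0},
])

```text
time_s: 12.77
tcp_pos: [0.6014, -0.0616, 0.0615]
eef_rot: [179.9, -0.2, -95.8]
contact_force: [2.4, -22.4, 1.3]
gripper_width: 0.0003
gripper_force: 11.2
```

It is firmly on the stop: 22 N with no further travel, at r ≈ 0.167 m. Now I back off and check.

Call:
apply_moves([
  {"dp": [-0.001, -0.008, 0], "yaw": 0},
  {"dp": [-0.003, -0.03, 0], "yaw": 0},
  {"dp": [-0.003, -0.03, 0.035], "yaw": 0},
  {"dp": [-0.003, -0.03, 0.07], "yaw": 0},
  {"dp": [-0.003, -0.03, 0.11], "yaw": 0},
  {"dp": [-0.003, -0.03, 0.15], "yaw": 0},
  {"dp": [-0.003, -0.03, 0.19], "yaw": 0},
  {"dp": [0.114, 0.192, 0.19], "yaw": -30.7},
  {"dp": [0.114, 0.192, 0.19], "yaw": -30.7},
  {"dp": [0.114, 0.192, 0.19], "yaw": -30.7},
  {"dp": [0.114, 0.192, 0.19], "yaw": -30.7},
  {"dp": [0.114, 0.192, 0.19], "yaw": -30.7},
  {"dp": [0.114, 0.192, 0.19], "yaw": -30.7},
  {"dp": [0.114, 0.192, 0.19], "yaw": -30.7},
  {"dp": [0.114, 0.192, 0.19], "yaw": -30.7},
  {"dp": [0.114, 0.192, 0.19], "yaw": -30.7},
  {"dp": [0.114, 0.192, 0.19], "yaw": -30.7},
  {"dp": [0.114, 0.192, 0.19], "yaw": -30.7},
])

```text
time_s: 14.27
tcp_pos: [0.7158, 0.1329, 0.2519]
eef_rot: [180.0, 0.0, -126.6]
contact_force: [0.2, -0.2, -1.0]
gripper_width: 0.0007
gripper_force: 0.0
```

Run:
```python
from wr import *; from wm import *
import cv2
d=wrist(); cv2.imwrite('pics/w5.png',d['image'][:,:,::-1]); wmeas(d,(257,124),(310,126))
from ang import *
measure(-37.5,'end')
a=cv2.imread('pics/top_end.png')[170:310,225:390];cv2.imwrite('pics/te.png',cv2.resize(a,None,fx=4,fy=4,interpolation=2))
```

```text
[0.7158 0.1329 0.2519] [-0.15 -0.25  0.13  0.15  0.07 -0.12]
markfit (array([0.7117693 , 0.0321904 , 0.01165011]), np.float64(1.0), np.float64(0.00014272811627149073))
mark [256.8 124.1] [244, 111, 26, 27, 531] [0.7118 0.0322 0.021 ]
ring (array([0.61752111, 0.10451884, 0.07373498]), np.float64(0.6521739130434783), np.float64(0.0002468037075541067))
disc (array([0.61757101, 0.10443072, 0.13828551]), np.float64(0.650103519668737), np.float64(0.0002630338547080713))
ring mark -37.5 0.1188 pointer -37.64 tip r 0.0945
disc mark -37.48 0.1187 pointer -37.59 tip r 0.0944
14.32 [0.7158 0.1329 0.2521] [-180.     0.  -126.6] [-0.3 -0.5  0.3]
top pointer -37.58 mark -37.34 [0.7123 0.0343]
scene pointer -38.25 mark -37.71 [0.7123 0.0309]
```

View pics/w5.png

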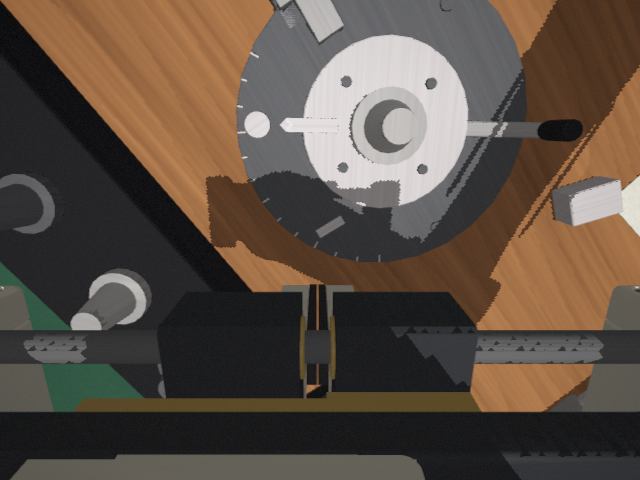

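The pointer at (281,125) points at the mark at (257,124), within about 0.15°. The lock slide has moved in against the ring, and the gripper is clear of everything.

```bash
python3 -c "
from plant import r
print(r.close_job())"
```

```text
the job is handed in; nothing more can be done
None
```

The ring's pointer is on the round mark, measured at about 0.15° off by the wrist camera (top and scene views read 0.24° and 0.54°), the lock slide is pushed home against its stop, and the job was handed in at about 14 s with the robot clear.

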